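# Put the lids back on the stoneware jars

### The arm

A 6-joint arm with a two-finger parallel gripper is mounted at the origin on the work surface. World frame = base frame: x ahead of the robot, y to its left, z up, the work surface at z = 0. Lengths are in mm, angles in rad, forces in N, time in s.
With the tool pointing down it reaches from about 400 to 925 mm from the base axis. Payload 12.5 kg.
Tool frame: the origin (TCP) lies midway between the tips of the shut fingers; the grasp point (between the pads) lies 19 mm behind it; z points along the fingers, y is the line along which they close (so a half turn about z gives the same grasp; the last joint's range is limited). The gripper opens to 95 mm and grips with 3 to 60 N. Pads are 20 mm wide; open, the fingers measure 119 mm over their backs; the gripper's body (75 mm by 180 mm) begins 59 mm behind the grasp point.
Start: joints at [-1.25, 0.491, 1.559, -0, 1.092, -0.106], TCP at [258.749, -568.943, 214.661] pointing down, gripper open.
Joint ranges: [-3.1, 3.1], [-0.84, 2.19], [0.05, 2.79], [-1.13, 4.28], [0.06, 2.93], [-2.69, 2.69]. Speed limits (rad/s): [2.22, 2.22, 2.79, 3.14, 3.14, 3.14].

### API

Orientations are given as [roll, pitch, yaw] about the fixed x, y, z axes, in that order (R = Rz(yaw) Ry(pitch) Rx(roll)).
In Python, from cell import env gives the robot as it stands.
- The arm moves only by the tool arm_command, never from a script. Its argument "targets" is a list of rows, each a list of 5 numbers: the shift along the tool's x, y, z in mm, then the turn about the tool's z in degrees, then the opening, from 0 (shut) to 1 (fully open). In form: [[tx, ty, tz, roll, fingers], ...]. A call has 1 to 5 rows; each row is the pose to reach, as a shift and turn from the pose commanded when the call began, along the tool's axes at that moment; what a row does not reach only later rows make up. A row lasts 1/10 s, in which the tool goes at most 50 mm and 8.59 degrees, less where a joint would pass 70% of its speed; a pose out of reach is approached as far as the arm can. A call with a gripper value outside its range is refused whole. The fingers move at their own pace and stop on an object; the grip force is fixed at half the most. Time passes only in rows, so rows that repeat a pose let the fingers close. It gives the time, the measured TCP pose, the force, the opening and the grip force at its end, in the units of the state.
- env.state(): the state, without advancing time (a new reading comes with each control period).
- env.read_camera(name): name is "scene" or "top" or "wrist"; returns a dict with "frame" (400x640x3 uint8, red, green, blue), "vertical_fov" (degrees; the focal length in pixels is half the picture's height over the tangent of half this angle, whatever the lens; pixels are square), "cx", "cy" (the principal point, pixels), "world_from_camera" (4x4, takes a point from camera to world coordinates); the wrist camera has in their place "hand_eye" (4x4, takes a point from camera to tool coordinates, whose origin is the TCP and whose axes are the flange's). Camera axes: x right, y down, z forward; pixel columns grow to the right and rows downward; lengths in mm; the calibration is good to about 2 mm. A picture is of the moment at which its call begins: read the wrist's pose just before it. There is no depth.
- env.job_done(): hands the job in; it is judged then, once.
The state is a dict: "t": time; "joints": joint angles; "qvel": joint speeds; "tau": joint torques, N m; "eef_pos": TCP position; "tcp_rot": TCP orientation; "ft_force": force on the tool from outside, world axes, zero at the start; "moment": the same for the moment, N m; "opening": opening from 0.0 (shut) to 1.0 (fully open); "grip_force": force on a finger pad.
Only numpy, scipy, OpenCV 4.12 (cv2) and the standard library are available. Lean on these libraries where they do the work, as an engineer would, in place of code of your own. Each camera call takes 0.05 s, during which the arm holds its last target. There are 200 camera calls.

### The job

The four lids lie loose among the pots on the gallery bench: put each lid on the jar it belongs to, the three round ones by size and the square one on the square box, so that every lid sits flat and fully home in its jar's mouth. Set the lids down gently without dropping them, let the jars stand where they are, and do not disturb the tea bowl or the cup.

Things in the scene. Friction and masses are not known exactly. Their poses are not given: they have to be found in the camera images.
- jar_small: The smallest of the three round jars, dark glazed stoneware, loose, open at the top, standing upright on the bench. 80 mm tall, 80 mm across the belly, rim 74 mm outside, wall 7 mm, round mouth 60 mm across; the bare clay rim is lighter brown. Origin: centre of its underside; z up. About 0.4 kg.
- jar_medium: The middle-sized of the three round jars, dark glazed stoneware, loose, open at the top, standing upright on the bench. 74 mm tall, 102 mm across the belly, rim 96 mm outside, wall 7 mm, round mouth 82 mm across; the bare clay rim is lighter brown. Origin: centre of its underside; z up. About 0.5 kg.
- jar_large: The largest of the three round jars, dark glazed stoneware, loose, open at the top, standing upright on the bench. 68 mm tall, 124 mm across the belly, rim 118 mm outside, wall 7 mm, round mouth 104 mm across; the bare clay rim is lighter brown. Origin: centre of its underside; z up. About 0.7 kg.
- lid_small: The smallest of the three round lids, dark stoneware, right way up on the bench, for the small round jar. Origin: centre of its underside, z up. Heights above it: flange 48 mm across 0-8 mm (bevelled; 6 mm play all round in the mouth), disc 76 mm across 8-14 mm, dome to 17 mm, upright round central knob 24 mm across 17-44 mm. Seated, its origin is 72 mm above the jar's origin. About 0.10 kg.
- lid_medium: The middle-sized of the three round lids, dark stoneware, right way up on the bench, for the medium round jar. Origin: centre of its underside, z up. Heights above it: flange 70 mm across 0-8 mm (bevelled; 6 mm play all round in the mouth), disc 98 mm across 8-14 mm, dome to 17 mm, upright round central knob 26 mm across 17-44 mm. Seated, its origin is 66 mm above the jar's origin. About 0.15 kg.
- lid_large: The largest of the three round lids, dark stoneware, right way up on the bench, for the large round jar. Origin: centre of its underside, z up. Heights above it: flange 92 mm across 0-8 mm (bevelled; 6 mm play all round in the mouth), disc 120 mm across 8-14 mm, dome to 17 mm, upright round central knob 30 mm across 17-44 mm. Seated, its origin is 60 mm above the jar's origin. About 0.22 kg.
- jar_square: Square slab-built box of the same dark stoneware, loose, open at the top, standing upright on the bench. 90 x 90 mm outside, 66 mm tall, wall 8 mm, square mouth 74 x 74 mm; lighter bare clay rim. Origin: centre of its underside; x and y run along its sides, z up. About 0.6 kg.
- lid_square: Square lid, dark stoneware, right way up on the bench, for the square box. Origin: centre of its underside, x and y along its sides, z up. Heights above it: square flange 60 mm wide 0-8 mm (7 mm play each side in the mouth; any quarter turn fits), plate 92 x 92 mm 8-15 mm, step to 17 mm, central knob 24 x 24 mm in line with the sides 17-44 mm. Seated, its origin is 58 mm above the box's. About 0.18 kg.
- tea_bowl: Bystander: small ash-grey open tea bowl, 92 mm across the rim, 42 mm tall, loose, standing among the jars and lids. Origin: centre of its underside.
- cup: Bystander: dark open cup, 74 mm across the rim, 75 mm tall, loose, standing among the jars and lids. Origin: centre of its underside.
There are look-alikes about, which are no part of the job. What is shaped like the lid_small but blue is not meant. Leave any orange look-alike of the lid_medium alone.

How it is judged:
By the outcome, as a careful person would: the job done as asked, in the order asked, and still so for the second after the job is handed in, with the robot touching nothing.
It also fails if it takes over 106 s, if anything falls off the work surface, if the arm or the gripper's body presses on something with over 40 N, if the wrist force passes 120 N, or if a joint passes its speed limit or range.

## Working session

There is one attempt and no reset: what is moved stays moved. The work goes in short steps, Python scripts to look and compute and a tool call to move; the robot and the scene stay as the last step left them, time stands still between calls to the robot, and variables do not carry over. Pictures are saved under pics/ and viewed, at most 14 in all, crops included, and the job is handed in when it is done.

Besides the shell and the picture viewer there is one more tool, called after "Emit:" by a JSON object that holds its "method" and its "body", one argument or row to a line. arm_command: Moves the arm, as the interface text tells. Its arguments: {"type":"object","properties":{"targets":{"type":"array","items":{"type":"array","items":{"type":"number"}}}},"required":["targets"]}

```bash
mkdir -p pics; ls; python3 - <<'E'
from cell import env
import cv2,pickle
s=env.state();print(s)
for n in("scene","top"):
    c=env.read_camera(n);cv2.imwrite(f"pics/{n}0.png",c["frame"][:,:,::-1]);pickle.dump(c,open(n+".pkl","wb"));print(c["vertical_fov"],c["cx"],c["cy"],c["world_from_camera"].round(2).tolist() if hasattr(c["world_from_camera"],'round') else c["world_from_camera"])
E
```

```text
pics
{'t': 0.0, 'joints': array([-1.24959148e+00,  4.91530925e-01,  1.55946906e+00,  3.19170688e-07,
        1.09168461e+00, -1.05601279e-01]), 'qvel': array([ 1.40504894e-03, -1.10816907e-05, -8.59969456e-04, -3.31672929e-04,
       -1.08915707e-03,  8.45718377e-04]), 'tau': array([-3.53920208e-03, -6.12651086e+01, -2.58190691e+01,  6.90905121e-02,
        4.81812540e-02, -1.16379547e-04]), 'eef_pos': array([ 258.669092  , -568.68507264,  214.07278093]), 'tcp_rot': array([-3.14050682e+00, -1.15378195e-04,  4.26805914e-01]), 'ft_force': array([-0.87041681, -0.57154651, -1.14365176]), 'moment': array([-0.04779405, -0.05484681, -0.0163943 ]), 'grip_force': 0.0, 'opening': 1.003820475064354}
50.75546555876407 311.54261540624987 197.4258094139568 [[-0.17, 0.63, -0.75, 1315.74], [0.98, 0.13, -0.12, 117.12], [0.02, -0.76, -0.65, 736.02], [0.0, 0.0, 0.0, 1.0]]
44.93246603025472 315.99489744965035 202.24934248022197 [[-0.0, -0.99, 0.1, 335.9], [-1.0, 0.01, 0.01, -10.28], [-0.01, -0.1, -0.99, 1454.44], [0.0, 0.0, 0.0, 1.0]]
```

View pics/scene0.png

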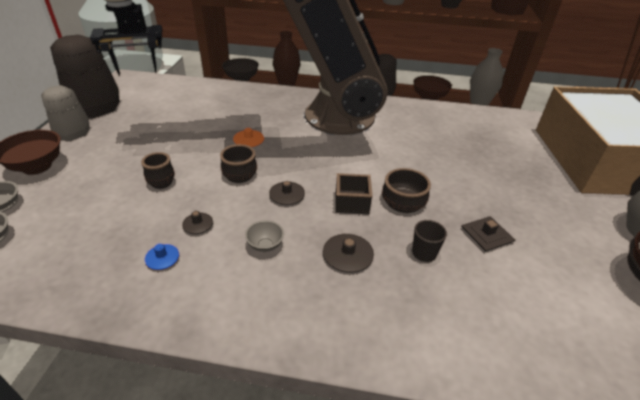

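View pics/top0.png

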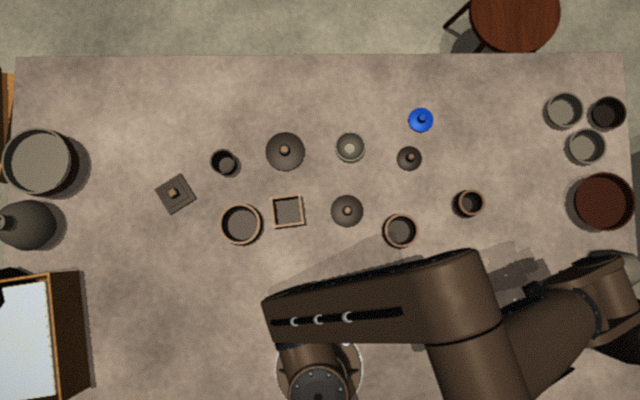

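The scene view shows all the pots. In the top view the four dark lids are at about (409,158) small, (347,210) medium, (285,151) large and (175,194) square. The jars are at (468,203) small, (400,231) medium, (240,224) large and (288,211) square. The bystanders are the bowl (350,147), the cup (225,162) and the blue decoy (421,120). The orange decoy is hidden under the arm.

```bash
cat > h.py <<'E'
import numpy as np,cv2,pickle
from scipy.spatial.transform import Rotation as R
def cast(px,c,z,T=None):
    T=np.array(c["world_from_camera"]) if T is None else T
    f=200/np.tan(np.radians(c["vertical_fov"])/2)
    px=np.atleast_2d(px).astype(float)
    d=np.c_[(px[:,0]-c["cx"])/f,(px[:,1]-c["cy"])/f,np.ones(len(px))]@T[:3,:3].T
    return T[:3,3]+d*((z-T[2,3])/d[:,2])[:,None]
E
python3 - <<'E'
from h import *
c=pickle.load(open("top.pkl","rb"));im=c["frame"][:,:,::-1].copy()
g=cv2.cvtColor(im,cv2.COLOR_BGR2GRAY)
items=dict(lid_small=(409,158,12,19),lid_medium=(347,210,12,24),lid_large=(285,151,12,28),lid_square=(175,194,12,26),jar_small=(468,203,80,21),jar_medium=(400,231,74,25),jar_large=(240,224,68,28),jar_square=(288,211,66,25),cup=(225,162,75,21))
hsv=cv2.cvtColor(im,cv2.COLOR_BGR2HSV)
vis=cv2.resize(im[100:260,140:500],None,fx=2.2,fy=2.2,interpolation=cv2.INTER_CUBIC)
for n,(u,v,z,r) in items.items():
    roi=np.zeros_like(g);cv2.circle(roi,(u,v),r,255,-1)
    if n.startswith("jar"): m=((im[:,:,2].astype(int)-im[:,:,0]>35)*255).astype(np.uint8)&roi
    else: m=((g<82)*255).astype(np.uint8)&roi
    ks,_=cv2.findContours(m,cv2.RETR_EXTERNAL,cv2.CHAIN_APPROX_NONE)
    k=np.vstack(ks) if n.startswith("jar") else max(ks,key=cv2.contourArea)
    w=cast(k[:,0],c,z)[:,:2].astype(np.float32)
    if "square" in n: (x,y),(a,b),t=cv2.minAreaRect(w)
    else: (x,y),(a,b),t=cv2.fitEllipse(cv2.convexHull(w))
    print(n,round(x),round(y),"size",round(a),round(b),"ang",round(t,1),"r",round(np.hypot(x,y)))
    cv2.drawContours(vis,[((cv2.convexHull(k)-[140,100]+.5)*2.2).astype(int)],-1,(0,255,0),1)
cv2.imwrite("pics/vis1.png",vis)
E
```

```text
lid_small 619 -276 size 73 74 ang 81.9 r 678
lid_medium 461 -87 size 94 95 ang 173.1 r 469
lid_large 642 99 size 116 120 ang 130.5 r 650
lid_square 513 428 size 93 92 ang 32.5 r 668
jar_small 475 -429 size 116 119 ang 51.7 r 640
jar_medium 397 -235 size 140 141 ang 8.1 r 461
jar_large 418 222 size 158 160 ang 131.9 r 474
jar_square 454 85 size 142 139 ang 0.4 r 462
cup 595 267 size 71 92 ang 143.6 r 653
```

View pics/vis1.png

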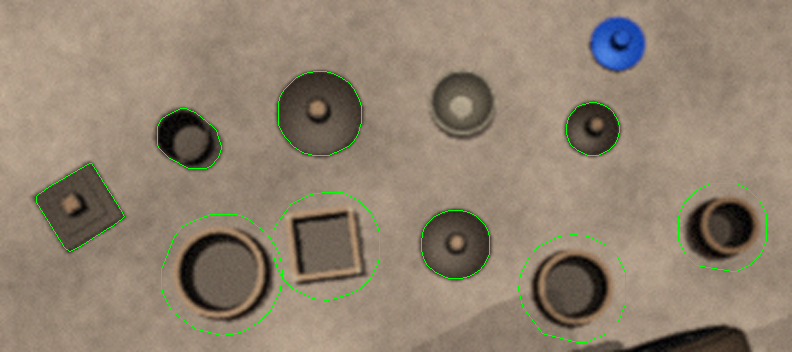

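The lid outlines fit well. The jar rim mask took in the bench as well, so I'll use a colour threshold set relative to the bench.

```bash
python3 - <<'E'
from h import *
c=pickle.load(open("top.pkl","rb"));im=c["frame"][:,:,::-1].copy()
hsv=cv2.cvtColor(im,cv2.COLOR_BGR2HSV);rb=im[:,:,2].astype(int)-im[:,:,0]
print(rb[224,215:268].tolist());print(hsv[224,215:268,1].tolist())
vis=cv2.resize(im[170:270,200:500],None,fx=2.6,fy=2.6)
for n,(u,v,z,r) in dict(jar_small=(469,203,80,19),jar_medium=(400,231,74,22),jar_large=(240,224,68,26),jar_square=(287,211,66,24)).items():
    roi=np.zeros(im.shape[:2],np.uint8);cv2.circle(roi,(u,v),r,255,-1)
    m=((rb>48)&(hsv[:,:,1]>85)).astype(np.uint8)*255&roi
    k=cv2.findNonZero(m)[:,0]
    w=cast(k,c,z)[:,:2].astype(np.float32);h=cv2.convexHull(w)
    if "square" in n: (x,y),(a,b),t=cv2.minAreaRect(w)
    else: (x,y),(a,b),t=cv2.fitEllipse(h)
    print(n,round(x),round(y),"size",round(a),round(b),"ang",round(t,1))
    for p in k: cv2.circle(vis,(int((p[0]-199.5)*2.6),int((p[1]-169.5)*2.6)),1,(0,255,0),-1)
cv2.imwrite("pics/vis2.png",vis)
E
```

```text
[34, 34, 36, 47, 55, 56, 42, 16, 7, 12, 2, 12, 14, 25, 23, 30, 25, 30, 26, 26, 27, 27, 24, 29, 26, 25, 26, 24, 27, 26, 29, 26, 26, 26, 28, 28, 28, 25, 25, 29, 24, 27, 49, 61, 57, 29, 13, 16, 24, 30, 36, 36, 34]
[58, 58, 58, 72, 83, 95, 106, 120, 255, 153, 45, 180, 71, 68, 54, 69, 58, 68, 59, 63, 60, 63, 59, 66, 61, 58, 59, 57, 61, 59, 68, 63, 61, 61, 64, 67, 66, 60, 58, 70, 56, 59, 83, 89, 102, 101, 127, 93, 72, 58, 57, 55, 53]
jar_small 477 -439 size 70 72 ang 166.1
jar_medium 399 -239 size 92 95 ang 149.8
jar_large 420 226 size 116 117 ang 167.9
jar_square 458 90 size 88 90 ang 7.0
```

View pics/vis2.png

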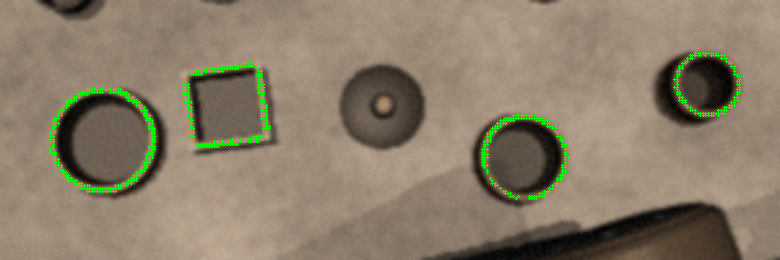

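```bash
cat > go.py <<'E'
import sys
from h import *
from cell import env
def shift(s,x,y,z):
    r=R.from_euler("xyz",s["tcp_rot"]); return r.inv().apply(np.array([x,y,z])-s["eef_pos"])
if __name__=="__main__":
    s=env.state();x,y,z=map(float,sys.argv[1:4])
    print("t",round(s["t"],2),"pos",s["eef_pos"].round(1),"yaw",np.degrees(s["tcp_rot"][2]).round(1),"F",s["ft_force"].round(1),"shift",shift(s,x,y,z).round(1))
E
python3 go.py 619 -276 160
```

```text
t 0.1 pos [ 258.7 -568.7  214.1] yaw 24.5 F [-0.6  0.8  0.2] shift [ 449.2 -117.2   54.3]
```

Emit:
{"method": "arm_command", "body": {
  "targets": [
    [449,-117,54,0,0.7],
    [449,-117,54,0,0.7],
    [449,-117,54,0,0.7],
    [449,-117,54,0,0.7],
    [449,-117,54,0,0.7]
  ]
}}

```text
t: 0.6
eef_pos: [452.8, -411.0, 185.4]
tcp_rot: [-3.141, 0.0, 0.427]
ft_force: [0.2, -0.9, -0.7]
opening: 0.709
grip_force: 0.0
```

```bash
python3 go.py 619 -276 160
```

```text
t 0.6 pos [ 452.8 -411.   185.4] yaw 24.4 F [ 0.2 -0.9 -0.7] shift [207.2 -54.1  25.3]
```

Emit:
{"method": "arm_command", "body": {
  "targets": [
    [207,-54,25,0,0.7],
    [207,-54,25,0,0.7],
    [207,-54,25,0,0.7],
    [207,-54,25,0,0.7],
    [207,-54,25,0,0.7]
  ]
}}

```text
t: 1.1
eef_pos: [620.2, -274.1, 159.5]
tcp_rot: [-3.14, 0.0, 0.43]
ft_force: [-0.9, 0.2, -0.5]
opening: 0.704
grip_force: 0.0
```

```bash
python3 go.py 619 -276 160; cat > look.py <<'E'
import sys
from go import *
s=env.state();c=env.read_camera("wrist");name=sys.argv[1]
T=np.eye(4);T[:3,:3]=R.from_euler("xyz",s["tcp_rot"]).as_matrix();T[:3,3]=s["eef_pos"]
c["T"]=T@np.array(c["hand_eye"]);c["state"]=s
pickle.dump(c,open(name+".pkl","wb"));cv2.imwrite(f"pics/{name}.png",c["frame"][:,:,::-1])
E
python3 look.py w1; python3 -c "
import pickle;c=pickle.load(open('w1.pkl','rb'));print(c['hand_eye'],c['vertical_fov'],c['cx'],c['cy'])"
```

```text
t 1.1 pos [ 620.2 -274.1  159.5] yaw 24.6 F [-0.9  0.2 -0.5] shift [-1.8  1.2 -0.5]
[[-2.15076058e-05 -9.62431602e-01 -2.71524237e-01  7.76172155e+01]
 [ 9.99999962e-01 -9.53487184e-05  2.58757802e-04  2.29518467e-01]
 [-2.74926174e-04 -2.71524222e-01  9.62431567e-01 -1.68391450e+02]
 [ 0.00000000e+00  0.00000000e+00  0.00000000e+00  1.00000000e+00]] 59.96901639670056 321.8770513216631 205.85220582089855
```

View pics/w1.png

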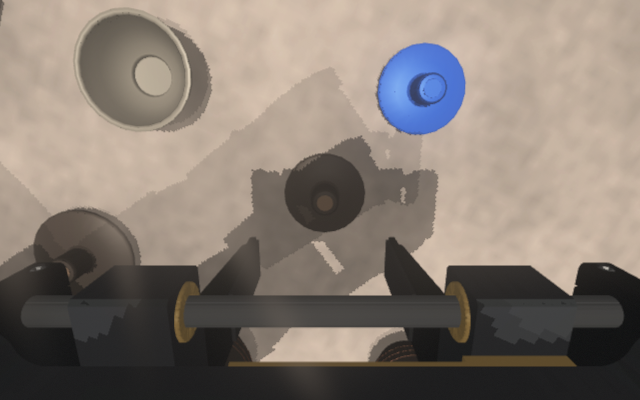

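The wrist view shows the small dark lid at (325,192) with its knob top near (325,202). The grey bowl is at (133,70) and the blue decoy at (422,88).

```bash
cat > lid.py <<'E'
import sys
from go import *
# usage: lid.py name x y size  -> refined lid centre from the disc edge (top edge of disc at z=14 / bottom at 8: use 11)
name,x,y,D=sys.argv[1],*map(float,sys.argv[2:5]); th=float(sys.argv[5]) if len(sys.argv)>5 else 75
c=pickle.load(open(name+".pkl","rb"));T=c["T"];f=200/np.tan(np.radians(c["vertical_fov"])/2)
def proj(p):
    q=np.linalg.inv(T)@np.r_[p,1];return np.array([c["cx"]+f*q[0]/q[2],c["cy"]+f*q[1]/q[2]]),f/q[2]
p,k=proj([x,y,11]);g=cv2.cvtColor(c["frame"],cv2.COLOR_RGB2GRAY)
roi=np.zeros_like(g);cv2.circle(roi,tuple(p.astype(int)),int(k*D*0.75),255,-1)
m=((g<th)*255).astype(np.uint8)&roi;m=cv2.morphologyEx(m,cv2.MORPH_OPEN,np.ones((5,5),np.uint8))
ks,_=cv2.findContours(m,cv2.RETR_EXTERNAL,cv2.CHAIN_APPROX_NONE);kk=max(ks,key=cv2.contourArea)
h=cv2.convexHull(kk)[:,0];w=cast(h,c,12,T)[:,:2].astype(np.float32)
e=cv2.minAreaRect(w) if "sq" in sys.argv else cv2.fitEllipse(w)
print("exp px",p.round(),"levels",g[int(p[1]),int(p[0]-k*D*.8):int(p[0]+k*D*.8):6].tolist());print("fit",np.round(e[0],1),np.round(e[1],1),round(e[2],1))
E
python3 lid.py w1 619 -276 76
```

```text
exp px [323. 196.] levels [105, 106, 106, 105, 103, 57, 56, 56, 56, 48, 58, 68, 58, 47, 54, 54, 53, 54, 102, 99, 97, 95]
fit [ 621.3 -276.4] [74.4 74.9] 76.9
```

```bash
python3 go.py 621.3 -276.4 20.5
```

```text
t 1.15 pos [ 620.3 -274.1  159.4] yaw 24.7 F [-0.9  1.8 -0.9] shift [ -0.    2.7 138.9]
```

Emit:
{"method": "arm_command", "body": {
  "targets": [
    [0,2.7,50,0,0.7],
    [0,2.7,95,0,0.7],
    [0,2.7,122,0,0.7],
    [0,2.7,134,0,0.7],
    [0,2.7,138.5,0,0.6]
  ]
}}

```text
t: 1.65
eef_pos: [618.1, -280.7, 21.4]
tcp_rot: [-3.141, 0.001, 0.426]
ft_force: [0.0, -0.6, 0.3]
opening: 0.661
grip_force: 0.0
```

Emit:
{"method": "arm_command", "body": {
  "targets": [
    [0,0,0,0,0],
    [0,0,0,0,0],
    [0,0,0,0,0],
    [0,0,0,0,0],
    [0,0,0,0,0]
  ]
}}

```text
t: 2.15
eef_pos: [618.9, -279.9, 22.9]
tcp_rot: [3.141, -0.0, 0.427]
ft_force: [-1.7, 1.9, 1.4]
opening: 0.253
grip_force: 1.1
```

Emit:
{"method": "arm_command", "body": {
  "targets": [
    [0,0,0,0,0],
    [0,0,0,0,0],
    [0,0,0,0,0]
  ]
}}

```text
t: 2.45
eef_pos: [618.9, -280.0, 22.9]
tcp_rot: [3.141, -0.0, 0.427]
ft_force: [-2.0, 2.0, 7.0]
opening: 0.249
grip_force: 30.0
```

```bash
python3 go.py 621.3 -276.4 20.5
```

```text
t 2.45 pos [ 618.9 -280.    22.9] yaw 24.5 F [-2.  2.  7.] shift [ 3.7 -2.3  2.4]
```

Emit:
{"method": "arm_command", "body": {
  "targets": [
    [0,0,-10,0,0],
    [0,0,-35,0,0],
    [0,0,-80,0,0],
    [0,0,-120,0,0],
    [0,0,-140,0,0]
  ]
}}

```text
t: 2.95
eef_pos: [619.6, -280.6, 166.6]
tcp_rot: [3.138, -0.003, 0.427]
ft_force: [-0.1, -0.5, -1.3]
opening: 0.246
grip_force: 30.0
```

```bash
python3 look.py w2; python3 go.py 477 -439 165
```

```text
t 3.0 pos [ 620.3 -280.9  168.8] yaw 24.5 F [ 0.7 -0.8  1.4] shift [-195.9   84.5    3.4]
```

View pics/w2.png

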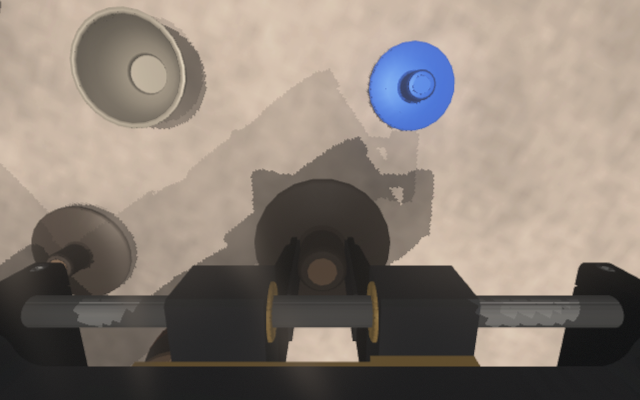

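The wrist view shows the small lid held level between the fingers, knob top at (322,271) and far disc edge at (322,179).

```bash
cat > held.py <<'E'
import sys
from h import *
# held.py name D ztool th : centre of the held disc in tool coords (x,y), from far arc of disc
name,D,zt,th=sys.argv[1],*map(float,sys.argv[2:5])
c=pickle.load(open(name+".pkl","rb"));H=np.array(c["hand_eye"]);g=cv2.cvtColor(c["frame"],cv2.COLOR_RGB2GRAY)
pts=[]
cu=322
# scan columns downward for light->dark edge of the disc
f=200/np.tan(np.radians(c["vertical_fov"])/2)
half=int(0.75*D/2*f/(168+zt))
for u in range(cu-half,cu+half,4):
    col=cv2.GaussianBlur(g,(5,5),0)[60:262,u]; i=np.where(col>=th)[0]
    if len(i): pts.append([u,60+i[-1]+1])
w=cast(pts,c,zt,H)[:,:2]
from scipy.optimize import least_squares
r=least_squares(lambda p:np.hypot(*(w-p).T)-D/2,[0,0],loss="soft_l1")
print("held centre in tool",r.x.round(1),"rms",np.sqrt(np.mean(r.fun**2)).round(2),"n",len(w)); print(g[150:262:4,322].tolist())
E
python3 held.py w2 76 10 70
```

```text
held centre in tool [3.3 0.3] rms 0.24 n 28
[170, 136, 108, 107, 107, 108, 107, 97, 62, 65, 64, 62, 61, 60, 59, 57, 56, 54, 52, 46, 41, 40, 40, 40, 39, 43, 49, 59]
```

Emit:
{"method": "arm_command", "body": {
  "targets": [
    [-48,13,1,0,0],
    [-96,26,2,0,0],
    [-144,40,3,0,0],
    [-192,53,3,0,0],
    [-240,66,3,0,0]
  ]
}}

```text
t: 3.5
eef_pos: [425.8, -440.4, 158.9]
tcp_rot: [-3.141, 0.0, 0.427]
ft_force: [-0.0, -0.5, -0.7]
opening: 0.245
grip_force: 30.0
```

Emit:
{"method": "arm_command", "body": {
  "targets": [
    [-40,10,0,0,0],
    [-60,17,0,0,0],
    [-66,18,0,0,0],
    [-66,18,0,0,0],
    [-66,18,0,0,0]
  ]
}}

```text
t: 4.0
eef_pos: [375.6, -482.5, 159.1]
tcp_rot: [-3.141, -0.0, 0.427]
ft_force: [0.5, 1.5, -1.4]
opening: 0.245
grip_force: 30.0
```

```bash
python3 look.py w3; python3 go.py 477 -439 165
```

```text
t 4.05 pos [ 375.9 -482.4  159.1] yaw 24.5 F [-0.5  0.4 -2. ] shift [110.    2.5  -5.9]
```

View pics/w3.png

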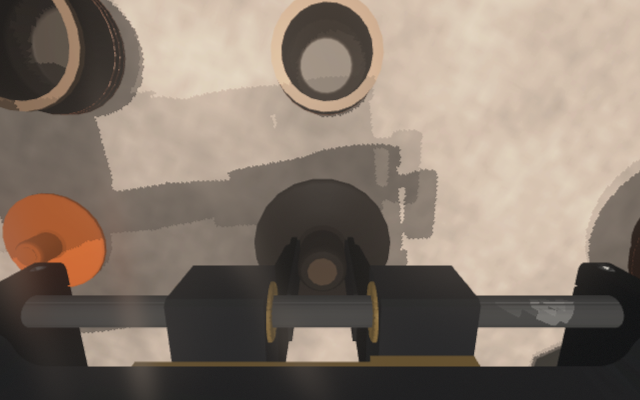

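The jar mouth is at about (327,50), just inside the frame, with the held lid at (322,240). The medium jar is cut off at upper left and the orange decoy is at (52,240).

```bash
cat > jar.py <<'E'
import sys
from h import *
# jar.py name x y zrim D th [sq]: mouth centre in world
name,x,y,z,D,th=sys.argv[1],*map(float,sys.argv[2:7]);sq="sq" in sys.argv
c=pickle.load(open(name+".pkl","rb"));T=c["T"];f=200/np.tan(np.radians(c["vertical_fov"])/2)
q=np.linalg.inv(T)@[x,y,z,1];p=np.array([c["cx"]+f*q[0]/q[2],c["cy"]+f*q[1]/q[2]]);k=f/q[2]
g=cv2.GaussianBlur(cv2.cvtColor(c["frame"],cv2.COLOR_RGB2GRAY),(3,3),0)
hsv=cv2.cvtColor(c["frame"],cv2.COLOR_RGB2HSV)
roi=np.zeros_like(g);cv2.circle(roi,tuple(p.astype(int)),int(k*D*(.75 if sq else .58)),255,-1)
m=((g<th)*255).astype(np.uint8)&roi;m=cv2.morphologyEx(m,cv2.MORPH_OPEN,np.ones((3,3),np.uint8))
ks,_=cv2.findContours(m,cv2.RETR_EXTERNAL,cv2.CHAIN_APPROX_NONE);kk=max(ks,key=cv2.contourArea)
h=cv2.convexHull(kk)[:,0];h=h[(h[:,1]>2)];w=cast(h,c,z,T)[:,:2].astype(np.float32)
e=cv2.minAreaRect(w) if sq else cv2.fitEllipse(w)
print("exp",p.round(),"col",g[max(0,int(p[1]-k*D*.65)):int(p[1]+k*D*.65):4,int(p[0])].tolist());print("px",h.min(0),h.max(0),"fit",np.round(e[0],1),np.round(e[1],1),round(e[2],1))
if not sq:
    from scipy.optimize import least_squares
    r=least_squares(lambda a:np.hypot(*(w-a).T)-D/2,[x,y],loss="soft_l1");print("circle",r.x.round(1),"rms",np.sqrt(np.mean(r.fun**2)).round(2))
E
python3 jar.py w3 477 -439 80 60 120
```

```text
exp [325.  57.] col [168, 63, 62, 62, 62, 64, 64, 64, 65, 81, 148, 150, 149, 149, 149, 149, 149, 149, 149, 145, 136, 136, 136, 115, 73, 99, 178, 177, 83]
px [282   5] [372 100] fit [ 479.4 -439.1] [59.1 60.1] 11.4
circle [ 479.4 -439. ] rms 0.37
```

```bash
python3 go.py 476.3 -440.1 125
```

```text
t 4.05 pos [ 375.9 -482.4  159.1] yaw 24.5 F [-0.5  0.4 -2. ] shift [108.9   3.2  34.1]
```

Emit:
{"method": "arm_command", "body": {
  "targets": [
    [45,1,10,0,0],
    [85,3,20,0,0],
    [105,3.2,30,0,0],
    [109,3.2,34,0,0],
    [109,3.2,34,0,0]
  ]
}}

```text
t: 4.55
eef_pos: [476.2, -439.8, 124.5]
tcp_rot: [-3.14, 0.001, 0.429]
ft_force: [-0.2, 1.0, -1.9]
opening: 0.245
grip_force: 30.0
```

Emit:
{"method": "arm_command", "body": {
  "targets": [
    [0,0,0,0,0],
    [0,0,0,0,0]
  ]
}}

```text
t: 4.75
eef_pos: [474.9, -441.6, 125.9]
tcp_rot: [3.141, -0.0, 0.426]
ft_force: [0.1, 0.4, -2.1]
opening: 0.245
grip_force: 30.0
```

```bash
python3 go.py 476.3 -440.1 94.9
```

```text
t 4.75 pos [ 474.9 -441.6  125.9] yaw 24.4 F [ 0.1  0.4 -2.1] shift [ 1.8 -0.8 31. ]
```

Emit:
{"method": "arm_command", "body": {
  "targets": [
    [1.5,-0.8,12,0,0],
    [1.5,-0.8,20,0,0],
    [1.5,-0.8,25,0,0],
    [1.5,-0.8,28,0,0],
    [1.5,-0.8,29,0,0]
  ]
}}

```text
t: 5.25
eef_pos: [476.4, -439.6, 95.7]
tcp_rot: [-3.141, 0.0, 0.427]
ft_force: [-0.4, -0.6, -1.1]
opening: 0.247
grip_force: 30.0
```

Emit:
{"method": "arm_command", "body": {
  "targets": [
    [0,0,0.5,0,0],
    [0,0,1,0,0],
    [0,0,1,0,0]
  ]
}}

```text
t: 5.55
eef_pos: [476.6, -439.7, 95.4]
tcp_rot: [3.141, -0.0, 0.427]
ft_force: [0.2, 0.3, -0.3]
opening: 0.247
grip_force: 30.0
```

Emit:
{"method": "arm_command", "body": {
  "targets": [
    [0,0,0.5,0,0],
    [0,0,0.5,0,0],
    [0,0,0.5,0,0.35],
    [0,0,0.5,0,0.5],
    [0,0,0.5,0,0.55]
  ]
}}

```text
t: 6.05
eef_pos: [476.6, -439.7, 94.9]
tcp_rot: [3.141, -0.0, 0.427]
ft_force: [-0.4, 0.3, -0.3]
opening: 0.441
grip_force: 0.0
```

Emit:
{"method": "arm_command", "body": {
  "targets": [
    [0,0,0,0,0.6],
    [0,0,-10,0,0.6],
    [0,0,-35,0,0.6],
    [0,0,-70,0,0.6],
    [0,0,-90,0,0.6]
  ]
}}

```text
t: 6.55
eef_pos: [477.0, -440.1, 188.0]
tcp_rot: [3.139, -0.001, 0.427]
ft_force: [-0.3, 0.5, 1.1]
opening: 0.597
grip_force: 0.0
```

```bash
python3 go.py 461 -87 160
```

```text
t 6.55 pos [ 477.  -440.1  188. ] yaw 24.5 F [-0.3  0.5  1.1] shift [ 131.6 -328.1   27.2]
```

Emit:
{"method": "arm_command", "body": {
  "targets": [
    [14,-47,4,0,0.6],
    [28,-94,8,0,0.6],
    [42,-140,12,0,0.6],
    [56,-186,16,0,0.6],
    [70,-232,20,0,0.6]
  ]
}}

```text
t: 7.05
eef_pos: [443.8, -197.9, 165.4]
tcp_rot: [3.141, -0.001, 0.426]
ft_force: [0.3, 0.1, -0.2]
opening: 0.6
grip_force: 0.0
```

Emit:
{"method": "arm_command", "body": {
  "targets": [
    [13,-42,4,0,0.6],
    [25,-80,6,0,0.6],
    [31,-96,7,0,0.6],
    [31,-96,7,0,0.6],
    [31,-96,7,0,0.6]
  ]
}}

```text
t: 7.55
eef_pos: [433.2, -99.5, 158.4]
tcp_rot: [3.14, -0.001, 0.428]
ft_force: [0.0, -0.0, 0.1]
opening: 0.599
grip_force: 0.0
```

Emit:
{"method": "arm_command", "body": {
  "targets": [
    [0,0,0,0,0.6],
    [0,0,0,0,0.6]
  ]
}}

```text
t: 7.75
eef_pos: [432.9, -100.2, 157.8]
tcp_rot: [3.141, -0.0, 0.426]
ft_force: [-0.8, -0.4, -0.9]
opening: 0.597
grip_force: 0.0
```

```bash
python3 look.py w4; python3 go.py 461 -87 20; python3 lid.py w4 461 -87 98
```

```text
t 7.8 pos [ 432.8 -100.1  157.7] yaw 24.4 F [-0.1 -0.  -0.1] shift [ 31.1  -0.3 137.7]
exp px [321. 161.] levels [173, 176, 170, 162, 158, 160, 87, 91, 97, 103, 107, 111, 61, 79, 82, 82, 62, 56, 62, 61, 61, 61, 80, 77, 162, 165, 168, 168, 164]
fit [449.8 -94.9] [63.8 90.3] 38.1
```

```bash
for t in 120 135; do python3 lid.py w4 461 -87 98 $t|tail -1; done
```

```text
fit [447.9 -95. ] [124.8 136.4] 33.1
fit [448.  -94.8] [125.1 136.2] 33.1
```

View pics/w4.png

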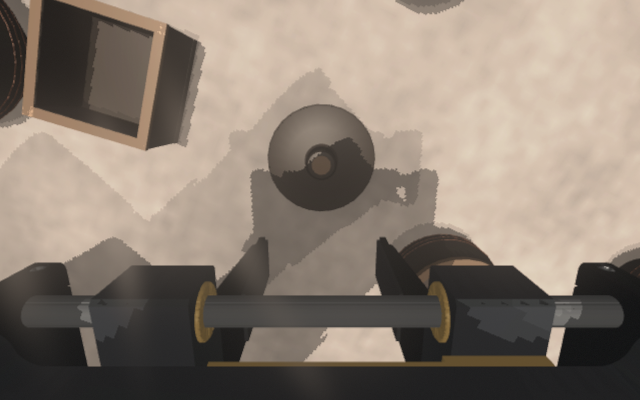

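The medium lid's disc spans x 268–375 and y 104–211, with its centre at (321.5,157.5) and the knob at (321,163).

```bash
python3 - <<'E'
from h import *
c=pickle.load(open("w4.pkl","rb"))
w=cast([[268,157.5],[375,157.5],[321.5,104],[321.5,211]],c,12,c["T"])[:,:2];print(w[:2].mean(0),w[2:].mean(0),np.linalg.norm(w[0]-w[1]),np.linalg.norm(w[2]-w[3]))
print(cast([[320.5,163]],c,44,c["T"]))
E
python3 go.py 462 -87.5 21
```

```text
[464.3635286  -85.93640018] [462.50969161 -86.77111312] 96.96336814276535 97.10213228539968
[[463.93227879 -85.24490654  44.        ]]
t 7.8 pos [ 432.8 -100.1  157.7] yaw 24.4 F [-0.1 -0.  -0.1] shift [ 31.8   0.6 136.7]
```

Emit:
{"method": "arm_command", "body": {
  "targets": [
    [33,0,35,0,0.6],
    [33,0,80,0,0.6],
    [33,0,115,0,0.6],
    [33,0,131,0,0.6],
    [33,0,136.5,0,0.6]
  ]
}}

```text
t: 8.3
eef_pos: [462.1, -85.9, 19.4]
tcp_rot: [-3.14, 0.002, 0.426]
ft_force: [-0.1, -0.3, 0.3]
opening: 0.601
grip_force: 0.0
```

Emit:
{"method": "arm_command", "body": {
  "targets": [
    [0,0,0,0,0.4],
    [0,0,0,0,0],
    [0,0,0,0,0],
    [0,0,0,0,0],
    [0,0,0,0,0]
  ]
}}

```text
t: 8.8
eef_pos: [463.1, -85.7, 21.9]
tcp_rot: [3.141, -0.001, 0.427]
ft_force: [-1.2, -0.4, 6.9]
opening: 0.27
grip_force: 30.0
```

Emit:
{"method": "arm_command", "body": {
  "targets": [
    [0,0,0,0,0],
    [0,0,0,0,0],
    [0,0,0,0,0]
  ]
}}

```text
t: 9.1
eef_pos: [463.1, -85.8, 21.9]
tcp_rot: [3.141, -0.001, 0.427]
ft_force: [-1.9, -0.6, 7.8]
opening: 0.271
grip_force: 30.0
```

Emit:
{"method": "arm_command", "body": {
  "targets": [
    [0,0,-10,0,0],
    [0,0,-35,0,0],
    [0,0,-80,0,0],
    [0,0,-120,0,0],
    [0,0,-140,0,0]
  ]
}}

```text
t: 9.6
eef_pos: [463.3, -85.7, 164.9]
tcp_rot: [3.139, -0.003, 0.427]
ft_force: [0.3, -0.7, -1.7]
opening: 0.266
grip_force: 30.0
```

```bash
python3 go.py 326 -272 163
```

```text
t 9.6 pos [463.3 -85.7 164.9] yaw 24.5 F [ 0.3 -0.7 -1.7] shift [-202.1  112.7    1.6]
```

Emit:
{"method": "arm_command", "body": {
  "targets": [
    [-42,23,0,0,0],
    [-84,46,0,0,0],
    [-126,70,0,0,0],
    [-166,92,0,0,0],
    [-192,107,0,0,0]
  ]
}}

```text
t: 10.1
eef_pos: [330.5, -264.0, 161.9]
tcp_rot: [3.141, 0.0, 0.426]
ft_force: [0.3, -0.3, -0.6]
opening: 0.267
grip_force: 30.0
```

Emit:
{"method": "arm_command", "body": {
  "targets": [
    [-8,5,0,0,0],
    [-10,6,0,0,0],
    [-10,6,0,0,0],
    [-10,6,0,0,0]
  ]
}}

```text
t: 10.5
eef_pos: [326.2, -271.2, 161.3]
tcp_rot: [-3.142, -0.0, 0.428]
ft_force: [0.0, -0.4, -2.2]
opening: 0.269
grip_force: 30.0
```

```bash
python3 look.py w5; python3 jar.py w5 399 -239 74 82 120;  python3 held.py w5 98 9 70;python3 go.py 399 -239 163
```

```text
exp [323. 105.] col [207, 207, 208, 72, 71, 73, 73, 76, 81, 151, 161, 161, 148, 146, 146, 145, 145, 144, 144, 143, 142, 141, 141, 140, 139, 138, 137, 137, 102, 70, 70, 63, 53, 81, 84, 62, 70, 68]
px [266  40] [380 171] fit [ 397.2 -241.2] [82.3 92.2] 123.8
circle [ 399.6 -239.5] rms 3.72
held centre in tool [-2.1  1.1] rms 1.91 n 36
[70, 58, 54, 88, 75, 66, 70, 68, 67, 67, 65, 64, 63, 62, 61, 59, 58, 57, 57, 54, 54, 49, 41, 42, 42, 41, 44, 48]
t 10.55 pos [ 326.2 -271.2  161.3] yaw 24.5 F [-1.  -0.6 -2.2] shift [79.6  0.9 -1.7]
```

View pics/w5.png

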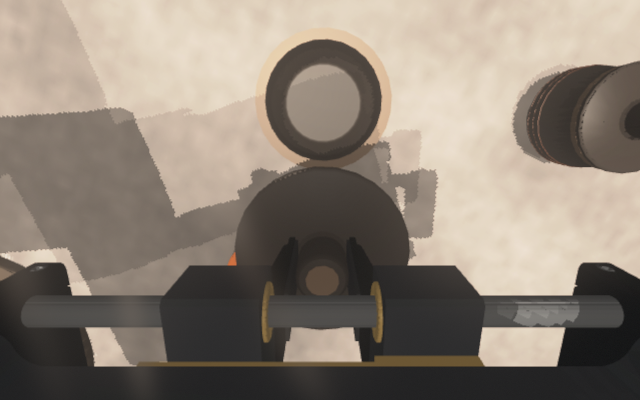

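The medium jar's mouth spans x 266–381 and y 40–159. The held medium lid's far edge is at y≈167. The small jar at right has its lid on.

```bash
python3 - <<'E'
from h import *
c=pickle.load(open("w5.pkl","rb"))
w=cast([[266,99],[381,99],[323,40],[323,159.5]],c,74,c["T"])[:,:2];print(w[:2].mean(0),w[2:].mean(0),np.linalg.norm(w[0]-w[1]),np.linalg.norm(w[2]-w[3]))
H=np.array(c["hand_eye"]);print(cast([[322,167]],c,8,H),cast([[236,240],[409,240]],c,8,H))
E
```

```text
[ 402.99070198 -237.77335669] [ 400.73921178 -238.41377235] 81.09805509516201 80.80769405546786
[[48.54381871  0.3361493   8.        ]] [[  8.56293133 -46.42923286   8.        ]
 [  8.5507952   47.6583338    8.        ]]
```

Emit:
{"method": "arm_command", "body": {
  "targets": [
    [35,0.5,8,0,0],
    [65,0.6,20,0,0],
    [79,0.6,35,0,0],
    [82,0.6,43,0,0],
    [82,0.6,43,0,0]
  ]
}}

```text
t: 11.05
eef_pos: [400.4, -237.7, 117.3]
tcp_rot: [-3.14, 0.001, 0.429]
ft_force: [-0.2, -0.0, -1.1]
opening: 0.267
grip_force: 30.0
```

Emit:
{"method": "arm_command", "body": {
  "targets": [
    [0,0,0,0,0],
    [0,0,0,0,0]
  ]
}}

```text
t: 11.25
eef_pos: [400.3, -239.1, 118.8]
tcp_rot: [3.141, -0.0, 0.426]
ft_force: [0.1, 0.9, -1.6]
opening: 0.264
grip_force: 30.0
```

```bash
python3 go.py 401 -237.8 87.9
```

```text
t 11.25 pos [ 400.3 -239.1  118.8] yaw 24.4 F [ 0.1  0.9 -1.6] shift [ 1.2 -0.9 30.9]
```

Emit:
{"method": "arm_command", "body": {
  "targets": [
    [1,-0.8,12,0,0],
    [1,-0.8,20,0,0],
    [1,-0.8,25,0,0],
    [1,-0.8,28,0,0],
    [1,-0.8,29,0,0]
  ]
}}

```text
t: 11.75
eef_pos: [401.0, -237.7, 89.1]
tcp_rot: [-3.141, 0.0, 0.427]
ft_force: [0.3, -1.0, -1.3]
opening: 0.265
grip_force: 30.0
```

Emit:
{"method": "arm_command", "body": {
  "targets": [
    [0,0,0.5,0,0],
    [0,0,1,0,0],
    [0,0,1,0,0],
    [0,0,1.5,0,0],
    [0,0,1.5,0,0]
  ]
}}

```text
t: 12.25
eef_pos: [401.2, -237.6, 87.9]
tcp_rot: [3.141, -0.0, 0.427]
ft_force: [-0.4, 0.2, 0.7]
opening: 0.267
grip_force: 30.0
```

Contact is at exactly the seated height, so I'll release.

Emit:
{"method": "arm_command", "body": {
  "targets": [
    [0,0,0,0,0.35],
    [0,0,0,0,0.45],
    [0,0,0,0,0.55],
    [0,0,0,0,0.6],
    [0,0,0,0,0.6]
  ]
}}

```text
t: 12.75
eef_pos: [401.2, -237.6, 87.7]
tcp_rot: [3.141, 0.0, 0.427]
ft_force: [-0.3, -0.1, -0.2]
opening: 0.586
grip_force: 0.0
```

Emit:
{"method": "arm_command", "body": {
  "targets": [
    [0,0,-10,0,0.6],
    [0,0,-35,0,0.6],
    [0,0,-70,0,0.6],
    [0,0,-90,0,0.6],
    [0,0,-90,0,0.6]
  ]
}}

```text
t: 13.25
eef_pos: [402.0, -238.2, 180.7]
tcp_rot: [3.137, -0.002, 0.427]
ft_force: [1.0, 0.4, 0.5]
opening: 0.599
grip_force: 0.0
```

```bash
python3 go.py 606 82.5 165
```

```text
t 13.25 pos [ 402.  -238.2  180.7] yaw 24.5 F [1.  0.4 0.5] shift [ 318.4 -207.5   15.5]
```

Emit:
{"method": "arm_command", "body": {
  "targets": [
    [40,-26,3,0,0.6],
    [80,-52,6,0,0.6],
    [120,-78,9,0,0.6],
    [160,-104,12,0,0.6],
    [200,-130,15,0,0.6]
  ]
}}

```text
t: 13.75
eef_pos: [529.9, -34.5, 162.2]
tcp_rot: [-3.141, 0.001, 0.427]
ft_force: [1.1, -1.6, 0.3]
opening: 0.602
grip_force: 0.0
```

Emit:
{"method": "arm_command", "body": {
  "targets": [
    [40,-26,1,0,0.6],
    [80,-52,1,0,0.6],
    [106,-69,1,0,0.6],
    [118,-77,1,0,0.6],
    [118,-77,1,0,0.6]
  ]
}}

```text
t: 14.25
eef_pos: [604.9, 83.6, 160.9]
tcp_rot: [-3.141, 0.001, 0.429]
ft_force: [-0.8, -0.1, 0.7]
opening: 0.6
grip_force: 0.0
```

Emit:
{"method": "arm_command", "body": {
  "targets": [
    [0,0,0,0,0.6],
    [0,0,0,0,0.6]
  ]
}}

```text
t: 14.45
eef_pos: [604.3, 81.2, 161.7]
tcp_rot: [3.142, 0.001, 0.425]
ft_force: [-0.4, -1.2, -0.1]
opening: 0.604
grip_force: 0.0
```

```bash
python3 look.py w6; python3 go.py 642 99 21
```

```text
t 14.5 pos [604.4  81.2 161.8] yaw 24.4 F [ 1.1 -0.7  0. ] shift [ 41.6  -0.7 140.8]
```

View pics/w6.png

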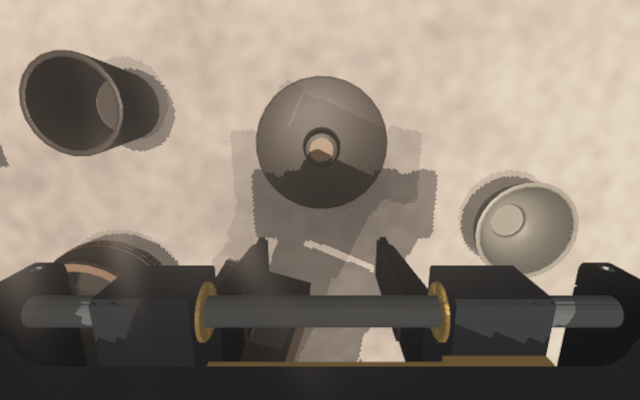

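The large lid spans x 256–387 and y 76–209, with its knob at (321,148). The bowl (527,225) and the cup (72,103) are well clear.

```bash
python3 - <<'E'
from go import *
c=pickle.load(open("w6.pkl","rb"))
w=cast([[256.5,140],[387,140],[321.5,76],[321.5,209]],c,12,c["T"])[:,:2];print(w[:2].mean(0),w[2:].mean(0),np.linalg.norm(w[0]-w[1]),np.linalg.norm(w[2]-w[3]))
x,y=w[2:].mean(0);print(shift(env.state(),x,y,21).round(1))
E
```

```text
[649.68465614 101.50517342] [644.746722    99.52154951] 118.09813106013986 119.48094255936634
[ 4.430e+01 -1.000e-01  1.408e+02]
```

Emit:
{"method": "arm_command", "body": {
  "targets": [
    [42,0,30,0,0.6],
    [44,0,75,0,0.6],
    [44,0,115,0,0.6],
    [44,0,135,0,0.6],
    [44,0,140.5,0,0.6]
  ]
}}

```text
t: 15.0
eef_pos: [643.6, 99.6, 18.8]
tcp_rot: [-3.14, 0.004, 0.426]
ft_force: [0.0, 0.0, -0.0]
opening: 0.601
grip_force: 0.0
```

Emit:
{"method": "arm_command", "body": {
  "targets": [
    [0,0,0,0,0.45],
    [0,0,0,0,0],
    [0,0,0,0,0],
    [0,0,0,0,0],
    [0,0,0,0,0]
  ]
}}

```text
t: 15.5
eef_pos: [645.5, 100.7, 22.5]
tcp_rot: [3.141, -0.002, 0.427]
ft_force: [-0.6, -0.4, 6.9]
opening: 0.311
grip_force: 30.0
```

Emit:
{"method": "arm_command", "body": {
  "targets": [
    [0,0,0,0,0],
    [0,0,0,0,0],
    [0,0,0,0,0]
  ]
}}

```text
t: 15.8
eef_pos: [645.5, 100.7, 22.4]
tcp_rot: [3.141, -0.001, 0.427]
ft_force: [-1.6, -1.1, 7.5]
opening: 0.31
grip_force: 30.0
```

Emit:
{"method": "arm_command", "body": {
  "targets": [
    [0,0,-10,0,0],
    [0,0,-35,0,0],
    [0,0,-80,0,0],
    [0,0,-120,0,0],
    [0,0,-140,0,0]
  ]
}}

```text
t: 16.3
eef_pos: [645.8, 100.9, 165.6]
tcp_rot: [3.14, -0.004, 0.427]
ft_force: [0.5, -0.1, -1.2]
opening: 0.312
grip_force: 30.0
```

```bash
python3 look.py w7; python3 held.py w7 120 9.5 70; python3 go.py 423.1 227 140
```

```text
held centre in tool [-21.7   3.4] rms 6.32 n 44
[131, 133, 132, 132, 131, 131, 130, 129, 129, 65, 64, 63, 62, 60, 58, 58, 56, 55, 54, 53, 49, 40, 41, 42, 42, 43, 50, 52]
t 16.35 pos [646.5 100.9 167.6] yaw 24.5 F [0.8 0.  2.1] shift [-151.4 -207.3   26. ]
```

```bash
python3 - <<'E'
from h import *
c=pickle.load(open("w7.pkl","rb"));g=cv2.cvtColor(c["frame"],cv2.COLOR_RGB2GRAY);H=np.array(c["hand_eye"])
e=cv2.Canny(cv2.GaussianBlur(g,(5,5),0),30,80)
for u in (290,322,350): print(u,np.where(e[60:262,u])[0]+60, g[100:190:6,u].tolist())
for v in (215,235): print(v,np.where(e[v,180:460])[0]+180)
E
```

```text
290 [149 154 165] [178, 176, 176, 174, 170, 169, 172, 176, 177, 116, 131, 89, 69, 67, 66]
322 [140 148 185 261] [197, 178, 179, 177, 174, 175, 176, 113, 111, 133, 132, 131, 130, 129, 95]
350 [142 152 197] [201, 198, 189, 174, 178, 177, 173, 140, 109, 121, 120, 118, 116, 114, 113]
215 [220 424 431]
235 [215 428]
```

View pics/w7.png

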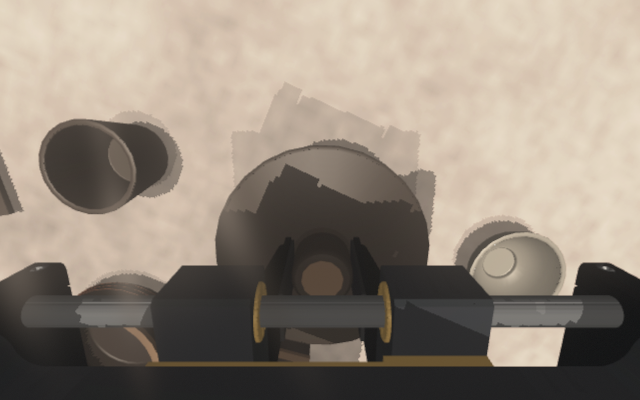

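The large lid is held level, its far edge at (322,147). The cup (88,165) and the bowl (515,265) are unmoved.

```bash
python3 - <<'E'
from h import *
c=pickle.load(open("w7.pkl","rb"));H=np.array(c["hand_eye"]);print(cast([[322,147.5],[215.5,235],[428.5,235]],c,8.5,H))
E
python3 go.py 423.1 227 140
```

```text
[[ 58.39712482   0.3316028    8.5       ]
 [ 11.26587186 -57.50073325   8.5       ]
 [ 11.2516659   58.1816665    8.5       ]]
t 16.35 pos [646.5 100.9 167.6] yaw 24.5 F [0.8 0.  2.1] shift [-151.4 -207.3   26. ]
```

Emit:
{"method": "arm_command", "body": {
  "targets": [
    [-27,-37,0,0,0],
    [-54,-74,0,0,0],
    [-81,-111,0,0,0],
    [-108,-148,0,0,0],
    [-132,-181,0,0,0]
  ]
}}

```text
t: 16.85
eef_pos: [447.5, 211.4, 160.8]
tcp_rot: [-3.141, 0.001, 0.427]
ft_force: [0.3, 0.9, -1.9]
opening: 0.314
grip_force: 30.0
```

Emit:
{"method": "arm_command", "body": {
  "targets": [
    [-15,-20,0,0,0],
    [-19,-26,0,0,0],
    [-19,-26,0,0,0],
    [-19,-26,0,0,0],
    [-19,-26,0,0,0]
  ]
}}

```text
t: 17.35
eef_pos: [422.8, 226.2, 161.0]
tcp_rot: [3.141, -0.0, 0.426]
ft_force: [0.5, 0.2, -1.4]
opening: 0.308
grip_force: 30.0
```

```bash
python3 go.py 423.4 227.4 82.4
```

```text
t 17.35 pos [422.8 226.2 161. ] yaw 24.4 F [ 0.5  0.2 -1.4] shift [ 1.  -0.9 78.6]
```

Emit:
{"method": "arm_command", "body": {
  "targets": [
    [1,-0.9,30,0,0],
    [1,-0.9,50,0,0],
    [1,-0.9,60,0,0],
    [1,-0.9,65,0,0],
    [1,-0.9,67,0,0]
  ]
}}

```text
t: 17.85
eef_pos: [422.8, 227.7, 94.1]
tcp_rot: [3.141, 0.0, 0.426]
ft_force: [-0.1, 1.1, -1.2]
opening: 0.303
grip_force: 30.0
```

Emit:
{"method": "arm_command", "body": {
  "targets": [
    [0,0,3,0,0],
    [0,0,6,0,0],
    [0,0,8,0,0],
    [0,0,9,0,0],
    [0,0,9.5,0,0]
  ]
}}

```text
t: 18.35
eef_pos: [422.4, 227.9, 84.7]
tcp_rot: [3.142, -0.0, 0.427]
ft_force: [0.1, 0.1, -1.8]
opening: 0.31
grip_force: 30.0
```

Emit:
{"method": "arm_command", "body": {
  "targets": [
    [0,0,0.5,0,0],
    [0,0,0.5,0,0]
  ]
}}

```text
t: 18.55
eef_pos: [422.4, 227.9, 84.2]
tcp_rot: [3.142, -0.0, 0.427]
ft_force: [-0.4, -0.4, -2.7]
opening: 0.31
grip_force: 30.0
```

Emit:
{"method": "arm_command", "body": {
  "targets": [
    [0,0,0.6,0,0],
    [0,0,1.2,0,0],
    [0,0,1.6,0,0],
    [0,0,1.9,0,0],
    [0,0,1.9,0,0]
  ]
}}

```text
t: 19.05
eef_pos: [422.4, 227.9, 82.4]
tcp_rot: [3.141, -0.0, 0.427]
ft_force: [-1.4, -0.2, 1.5]
opening: 0.311
grip_force: 30.0
```

Seated at 82.4 with contact felt, so I'll release.

Emit:
{"method": "arm_command", "body": {
  "targets": [
    [0,0,0,0,0.4],
    [0,0,0,0,0.5],
    [0,0,0,0,0.6],
    [0,0,0,0,0.65],
    [0,0,0,0,0.65]
  ]
}}

```text
t: 19.55
eef_pos: [422.4, 227.9, 82.3]
tcp_rot: [3.141, -0.0, 0.427]
ft_force: [0.4, -0.2, 0.4]
opening: 0.632
grip_force: 0.0
```

Emit:
{"method": "arm_command", "body": {
  "targets": [
    [0,0,-10,0,0.65],
    [0,0,-35,0,0.65],
    [0,0,-70,0,0.65],
    [0,0,-85,0,0.65],
    [0,0,-85,0,0.65]
  ]
}}

```text
t: 20.05
eef_pos: [423.2, 228.2, 169.7]
tcp_rot: [3.141, -0.004, 0.427]
ft_force: [-0.1, 0.1, 0.5]
opening: 0.652
grip_force: 0.0
```

```bash
python3 go.py 488 411 165
```

```text
t 20.05 pos [423.2 228.2 169.7] yaw 24.5 F [-0.1  0.1  0.5] shift [ 134.6 -139.5    5.3]
```

Emit:
{"method": "arm_command", "body": {
  "targets": [
    [34,-35,2,-2,0.65],
    [68,-70,3,-4,0.65],
    [102,-105,4,-6,0.65],
    [128,-131,4,-8,0.65],
    [137,-140,4,-8,0.65]
  ]
}}

```text
t: 20.55
eef_pos: [489.3, 414.6, 161.7]
tcp_rot: [-3.141, 0.001, 0.569]
ft_force: [-0.8, -0.6, 0.7]
opening: 0.649
grip_force: 0.0
```

Emit:
{"method": "arm_command", "body": {
  "targets": [
    [0,0,0,0,0.65],
    [0,0,0,0,0.65],
    [0,0,0,0,0.65]
  ]
}}

```text
t: 20.85
eef_pos: [488.8, 410.7, 163.3]
tcp_rot: [3.141, 0.001, 0.565]
ft_force: [-0.1, 0.2, -0.3]
opening: 0.651
grip_force: 0.0
```

```bash
python3 look.py w8; python3 go.py 515 428.5 21;for t in 60 75 120; do python3 lid.py w8 515 428.5 92 $t sq|tail -1; done
```

```text
t 20.9 pos [489.  410.8 163.5] yaw 32.4 F [ 0.2 -0.2 -0.2] shift [ 31.5  -1.1 142.5]
fit [492.3 410.2] [27.2 81.8] 32.4
fit [490.8 414.4] [31.  91.5] 32.4
fit [501.4 419.9] [113.4 127.1] 55.1
```

View pics/w8.png

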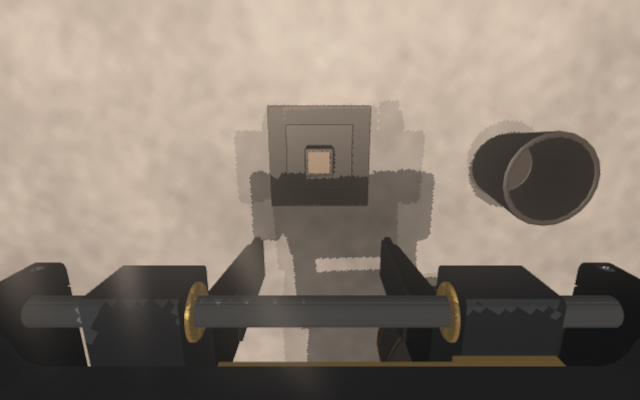

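The square lid is aligned with the picture: x 268–369, y 106–206, knob at (319,162). The cup at (550,178) is clear.

```bash
python3 - <<'E'
from go import *
c=pickle.load(open("w8.pkl","rb"))
w=cast([[268,156],[369,156],[319,106],[319,206]],c,13,c["T"])[:,:2];print(w[:2].mean(0),w[2:].mean(0),np.linalg.norm(w[0]-w[1]),np.linalg.norm(w[2]-w[3]))
x,y=w[2:].mean(0);print(shift(env.state(),x,y,21).round(1))
E
```

```text
[517.07871729 431.65369755] [515.80009843 430.3079323 ] 92.70674421993279 91.80477851164943
[ 33.1  -2.2 142.5]
```

Emit:
{"method": "arm_command", "body": {
  "targets": [
    [32,-2,30,0,0.65],
    [33,-2,75,0,0.65],
    [33,-2,115,0,0.65],
    [33,-2,135,0,0.65],
    [33,-2,142,0,0.65]
  ]
}}

```text
t: 21.4
eef_pos: [515.1, 429.9, 19.2]
tcp_rot: [3.141, 0.004, 0.565]
ft_force: [0.8, -0.1, 0.6]
opening: 0.649
grip_force: 0.0
```

Emit:
{"method": "arm_command", "body": {
  "targets": [
    [0,0,0,0,0.45],
    [0,0,0,0,0],
    [0,0,0,0,0],
    [0,0,0,0,0],
    [0,0,0,0,0]
  ]
}}

```text
t: 21.9
eef_pos: [516.1, 431.6, 22.1]
tcp_rot: [3.142, -0.001, 0.566]
ft_force: [0.0, 0.7, 0.7]
opening: 0.286
grip_force: 0.0
```

Emit:
{"method": "arm_command", "body": {
  "targets": [
    [0,0,0,0,0],
    [0,0,0,0,0],
    [0,0,0,0,0]
  ]
}}

```text
t: 22.2
eef_pos: [516.1, 431.5, 21.9]
tcp_rot: [3.141, -0.001, 0.566]
ft_force: [-1.1, -1.4, 7.1]
opening: 0.258
grip_force: 30.0
```

Emit:
{"method": "arm_command", "body": {
  "targets": [
    [0,0,-10,0,0],
    [0,0,-35,0,0],
    [0,0,-80,0,0],
    [0,0,-120,0,0],
    [0,0,-140,0,0]
  ]
}}

```text
t: 22.7
eef_pos: [516.6, 432.0, 165.5]
tcp_rot: [-3.141, -0.004, 0.566]
ft_force: [0.4, -0.8, -1.4]
opening: 0.253
grip_force: 30.0
```

```bash
python3 go.py 460.9 90.6 163; python3 - <<'E'
from h import *
c=pickle.load(open("w4.pkl","rb"));w=cast([[167,27.5],[147.5,150],[26,117]],c,66,c["T"])[:,:2];d=np.diff(w,axis=0);print(w,np.degrees(np.arctan2(d[:,1],d[:,0])),np.linalg.norm(d,axis=1),(w[0]+w[2])/2)
E
```

```text
t 22.7 pos [516.6 432.  165.5] yaw 32.5 F [ 0.4 -0.8 -1.4] shift [-230.2  258.2    1.5]
[[508.30044857  49.44531215]
 [422.63791836  37.61438787]
 [409.24514657 124.92825172]] [-172.13657701   98.72043564] [86.47566045 88.33502792] [458.77279757  87.18678193]
```

Emit:
{"method": "arm_command", "body": {
  "targets": [
    [-30,37,0,-8,0],
    [-60,74,0,-16,0],
    [-90,111,0,-24,0],
    [-120,148,0,-32,0],
    [-150,186,0,-40,0]
  ]
}}

```text
t: 23.2
eef_pos: [488.6, 193.1, 161.8]
tcp_rot: [3.141, -0.0, 1.269]
ft_force: [0.4, -0.6, -2.2]
opening: 0.25
grip_force: 30.0
```

```bash
python3 go.py 470 11 163
```

```text
t 23.2 pos [488.6 193.1 161.8] yaw 72.7 F [ 0.4 -0.6 -2.2] shift [-179.4   36.5   -1.2]
```

Emit:
{"method": "arm_command", "body": {
  "targets": [
    [-46,9,0,-8,0],
    [-92,18,0,-16,0],
    [-136,27,0,-25,0],
    [-168,34,0,-25,0],
    [-179,36,0,-25,0]
  ]
}}

```text
t: 23.7
eef_pos: [468.8, 10.5, 161.8]
tcp_rot: [3.141, 0.0, 1.697]
ft_force: [0.7, 0.8, -0.4]
opening: 0.254
grip_force: 30.0
```

Emit:
{"method": "arm_command", "body": {
  "targets": [
    [0,0,0,0,0],
    [0,0,0,0,0],
    [0,0,0,0,0]
  ]
}}

```text
t: 24.0
eef_pos: [469.3, 14.3, 161.4]
tcp_rot: [3.142, -0.0, 1.7]
ft_force: [-0.3, 0.3, -1.1]
opening: 0.247
grip_force: 30.0
```

```bash
python3 look.py w9; python3 go.py 460 90 163; python3 jar.py w9 460 90 66 74 110 sq
```

```text
t 24.05 pos [469.3  14.3 161.3] yaw 97.4 F [-0.  -0.5 -2.2] shift [76.2  0.5 -1.7]
exp [321. 109.] col [214, 214, 214, 87, 69, 73, 93, 162, 166, 166, 166, 164, 163, 162, 162, 161, 144, 143, 142, 140, 139, 137, 136, 135, 133, 130, 129, 102, 56, 77, 98, 89, 83]
px [270  54] [373 182] fit [460.3  81. ] [76.2 91.8] 7.4
```

View pics/w9.png

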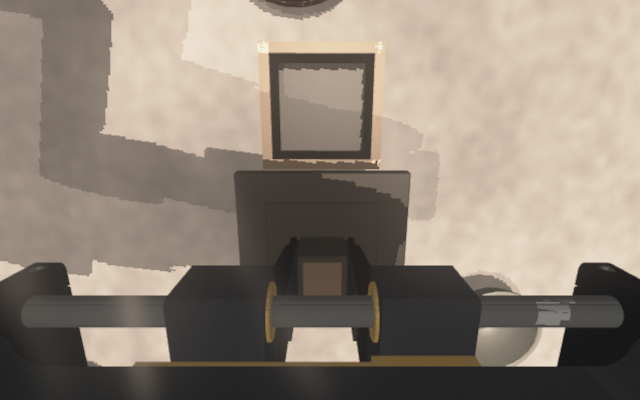

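The box mouth spans x 270–374 and y 53–159, square to the picture and so to the tool. The held lid's far edge is at y=171 (x 235–410), also square.

```bash
python3 - <<'E'
from go import *
c=pickle.load(open("w9.pkl","rb"));H=np.array(c["hand_eye"])
g=cv2.GaussianBlur(cv2.cvtColor(c["frame"],cv2.COLOR_RGB2GRAY),(3,3),0)
for v in (80,130): print(v,[int(x) for x in g[v,262:284:2]],[int(x) for x in g[v,362:386:2]])
for u in (300,345): print(u,[int(x) for x in g[46:64:2,u]],[int(x) for x in g[146:182:2,u]])
w=cast([[270.5,106],[374,106],[322,53.5],[322,159]],c,66,c["T"])[:,:2];print(w[:2].mean(0),w[2:].mean(0),np.linalg.norm(w[0]-w[1]),np.linalg.norm(w[2]-w[3]))
m=w[2:].mean(0);e=cast([[322,171.5]],c,7.5,H)[0];print("held x",e[0]-46)
t=c["T"];print("mouth in tool",shift(env.state(),m[0],m[1],66).round(1),cast([[235,220],[410,220]],c,8,H))
E
```

```text
80 [203, 203, 203, 193, 106, 72, 72, 72, 96, 138, 146] [112, 84, 72, 71, 72, 80, 171, 210, 209, 208, 208, 206]
130 [172, 171, 172, 172, 161, 82, 63, 63, 63, 103, 129] [73, 64, 64, 64, 75, 153, 181, 181, 180, 181, 186, 188]
300 [211, 211, 212, 183, 86, 70, 70, 70, 75] [126, 125, 94, 58, 56, 56, 78, 150, 97, 88, 88, 95, 84, 55, 60, 61, 60, 60]
345 [214, 214, 214, 182, 87, 71, 71, 70, 74] [129, 129, 103, 62, 59, 58, 79, 154, 126, 90, 90, 94, 84, 67, 96, 104, 103, 84]
[460.69538902  91.86626021] [460.72781474  90.20642479] 75.67948396638133 74.27367231653365
held x -0.7595158484118087
mouth in tool [76.4  1.3 95.3] [[ 18.92587867 -45.31133515   8.        ]
 [ 18.93316573  48.29575992   8.        ]]
```

Emit:
{"method": "arm_command", "body": {
  "targets": [
    [30,0,5,0,0],
    [60,0.3,20,0,0],
    [74,0.3,38,0,0],
    [77,0.3,48,0,0],
    [77,0.3,51,0,0]
  ]
}}

```text
t: 24.55
eef_pos: [459.3, 90.3, 109.4]
tcp_rot: [-3.14, 0.0, 1.701]
ft_force: [-0.5, 0.1, -1.7]
opening: 0.25
grip_force: 30.0
```

Emit:
{"method": "arm_command", "body": {
  "targets": [
    [0,0,0,0,0],
    [0,0,0,0,0],
    [0,0,0,0,0]
  ]
}}

```text
t: 24.85
eef_pos: [460.1, 89.1, 110.9]
tcp_rot: [3.141, 0.0, 1.698]
ft_force: [-0.1, -0.3, -1.6]
opening: 0.25
grip_force: 30.0
```

```bash
python3 go.py 460.2 90.9 79.9
```

```text
t 24.85 pos [460.1  89.1 110.9] yaw 97.3 F [-0.1 -0.3 -1.6] shift [ 1.8  0.3 31. ]
```

Emit:
{"method": "arm_command", "body": {
  "targets": [
    [1.5,0.3,12,0,0],
    [1.5,0.3,20,0,0],
    [1.5,0.3,25,0,0],
    [1.5,0.3,28,0,0],
    [1.5,0.3,28.5,0,0]
  ]
}}

```text
t: 25.35
eef_pos: [459.8, 91.1, 81.6]
tcp_rot: [-3.141, 0.0, 1.699]
ft_force: [-0.0, 0.5, -0.1]
opening: 0.247
grip_force: 30.0
```

Emit:
{"method": "arm_command", "body": {
  "targets": [
    [0,0,0.5,0,0],
    [0,0,0.9,0,0],
    [0,0,1.3,0,0],
    [0,0,1.5,0,0],
    [0,0,1.5,0,0]
  ]
}}

```text
t: 25.85
eef_pos: [459.8, 91.1, 80.4]
tcp_rot: [3.141, 0.0, 1.699]
ft_force: [0.4, -0.7, -1.3]
opening: 0.253
grip_force: 30.0
```

Emit:
{"method": "arm_command", "body": {
  "targets": [
    [0,0,0.4,0,0],
    [0,0,0.6,0,0],
    [0,0,0.6,0,0]
  ]
}}

```text
t: 26.15
eef_pos: [459.8, 91.1, 79.8]
tcp_rot: [3.141, 0.0, 1.699]
ft_force: [-1.1, -0.8, 3.1]
opening: 0.249
grip_force: 30.0
```

Emit:
{"method": "arm_command", "body": {
  "targets": [
    [0,0,0,0,0.35],
    [0,0,0,0,0.45],
    [0,0,0,0,0.55],
    [0,0,0,0,0.6],
    [0,0,0,0,0.6]
  ]
}}

```text
t: 26.65
eef_pos: [459.8, 91.1, 79.7]
tcp_rot: [3.142, 0.0, 1.699]
ft_force: [-0.1, -0.6, -0.9]
opening: 0.58
grip_force: 0.0
```

Emit:
{"method": "arm_command", "body": {
  "targets": [
    [0,0,-10,0,0.6],
    [0,0,-35,0,0.6],
    [0,0,-80,0,0.6],
    [0,0,-125,0,0.6],
    [0,0,-150,0,0.6]
  ]
}}

```text
t: 27.15
eef_pos: [460.2, 91.2, 233.7]
tcp_rot: [3.137, 0.0, 1.699]
ft_force: [0.4, -0.1, 0.1]
opening: 0.599
grip_force: 0.0
```

```bash
python3 go.py 480 -300 230;python3 go.py 300 -580 230
```

```text
t 27.15 pos [460.2  91.2 233.7] yaw 97.3 F [ 0.4 -0.1  0.1] shift [-390.5  -30.4    3.8]
t 27.15 pos [460.2  91.2 233.7] yaw 97.3 F [ 0.4 -0.1  0.1] shift [-645.3 -244.7    3. ]
```

Emit:
{"method": "arm_command", "body": {
  "targets": [
    [-48,-4,0,0,0.6],
    [-96,-8,0,0,0.6],
    [-144,-12,0,0,0.6],
    [-192,-16,0,0,0.6],
    [-240,-20,0,0,0.6]
  ]
}}

```text
t: 27.65
eef_pos: [470.2, -151.3, 230.7]
tcp_rot: [3.141, 0.001, 1.699]
ft_force: [1.1, 0.4, 0.4]
opening: 0.603
grip_force: 0.0
```

Emit:
{"method": "arm_command", "body": {
  "targets": [
    [-48,-6,0,0,0.6],
    [-96,-15,0,0,0.6],
    [-143,-30,0,0,0.6],
    [-185,-55,0,0,0.6],
    [-226,-83,0,0,0.6]
  ]
}}

```text
t: 28.15
eef_pos: [416.2, -385.9, 230.4]
tcp_rot: [3.141, 0.0, 1.699]
ft_force: [1.3, -0.2, 0.4]
opening: 0.599
grip_force: 0.0
```

Emit:
{"method": "arm_command", "body": {
  "targets": [
    [-40,-28,0,0,0.6],
    [-80,-56,0,0,0.6],
    [-120,-84,0,0,0.6],
    [-145,-110,0,0,0.6],
    [-165,-130,0,0,0.6]
  ]
}}

```text
t: 28.65
eef_pos: [307.5, -566.0, 230.3]
tcp_rot: [-3.141, 0.0, 1.697]
ft_force: [-0.2, 0.8, -0.1]
opening: 0.6
grip_force: 0.0
```

Emit:
{"method": "arm_command", "body": {
  "targets": [
    [0,0,0,0,0.6],
    [0,0,0,0,0.6],
    [0,0,0,0,0.6]
  ]
}}

```text
t: 28.95
eef_pos: [309.8, -563.6, 230.2]
tcp_rot: [3.141, 0.0, 1.699]
ft_force: [0.2, -0.4, -0.3]
opening: 0.602
grip_force: 0.0
```

```bash
python3 - <<'E'
from h import *
from cell import env
c=env.read_camera("top");c0=pickle.load(open("top.pkl","rb"));im=c["frame"][:,:,::-1].copy();g=cv2.cvtColor(im,cv2.COLOR_BGR2GRAY)
print(env.state()["eef_pos"])
for n,(x,y,z,D,j) in dict(small=(477,-439,84,76,1),medium=(399,-239,78,98,1),large=(420,226,72,120,1),square=(458,90,71,92,1)).items():
    T=np.array(c["world_from_camera"]);f=200/np.tan(np.radians(c["vertical_fov"])/2);q=np.linalg.inv(T)@[x,y,z,1];p=np.array([c["cx"]+f*q[0]/q[2],c["cy"]+f*q[1]/q[2]])
    roi=np.zeros_like(g);cv2.circle(roi,tuple(p.round().astype(int)),int(D*.8*f/q[2]),255,-1)
    m=((g<82)*255).astype(np.uint8)&roi;ks,_=cv2.findContours(m,cv2.RETR_EXTERNAL,cv2.CHAIN_APPROX_NONE);k=cv2.convexHull(max(ks,key=cv2.contourArea))[:,0]
    w=cast(k,c,z,T)[:,:2].astype(np.float32);e=cv2.minAreaRect(w) if n=="square" else cv2.fitEllipse(w)
    ch=np.array(e[0])
    # knob top: brown bright spot
    hs=im[:,:,2].astype(int)-im[:,:,0]
    roi2=np.zeros_like(g);cv2.circle(roi2,tuple(p.round().astype(int)),7,255,-1);ys,xs=np.where((hs>40)&(roi2>0))
    kn=cast([[xs.mean(),ys.mean()]],c,z+31,T)[0,:2] if len(xs) else None
    print(n,"disc",ch.round(1),np.round(e[1]),round(e[2],1),"knob",kn)
d=cv2.absdiff(c["frame"],c0["frame"]).max(2)
for n,(u,v) in dict(bowl=(350,147),cup=(225,162),blue=(421,120)).items(): print(n,d[v-18:v+18,u-18:u+18].mean().round(1),d[v-18:v+18,u-18:u+18].max())
E
```

```text
[ 310.01619792 -563.51710963  230.1890204 ]
small disc [ 473.8 -427.9] [78. 98.] 19.9 knob [ 477.69353239 -439.32298765]
medium disc [ 397.2 -233.1] [ 99. 106.] 19.9 knob [ 398.11329367 -238.55681558]
large disc [418.5 220.6] [120. 132.] 164.9 knob [419.86802437 227.16503563]
square disc [431.8  62.9] [ 60. 116.] 49.1 knob [459.1419285   89.33215069]
bowl 4.7 13
cup 5.1 18
blue 4.5 18
```

```bash
python3 -c "
from cell import env
print(env.job_done())"
```

```text
the job is handed in; nothing more can be done
None
```

I put all four lids on their jars and handed the job in at about 29 s. Each lid went down to within 0.2 mm of its seated height, with the knob within about 1.5 mm of the jar's measured centre, and the top camera showed no change at the tea bowl, the cup or the blue look-alike.

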